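# Power up the soldering bench

### The arm

A 7-joint arm with a two-finger parallel gripper is mounted at the origin on the work surface. World frame = base frame: x ahead of the robot, y to its left, z up, the work surface at z = 0. Lengths are in m, angles in rad, forces in N, time in s.
With the tool pointing down it reaches from about 0.425 to 0.925 m from the base axis. Payload 6.8 kg.
Tool frame: the origin (TCP) lies between the finger pads; the fingertips stand finger_overhang ahead of it and the grasp point (between the pads) lies 6 mm ahead of it (finger_overhang is the distance from the TCP to the fingertips, in m); z points along the fingers, y is the line along which they close (so a half turn about z gives the same grasp; the last joint's range is limited). The gripper opens to 85 mm and grips with 20 to 120 N. Pads are 22 mm wide; open, the fingers measure 114 mm over their backs; the gripper's body (76 mm by 85 mm) begins 54 mm behind the grasp point. The pads swing forward as they close: fully open they stand 13 mm farther back than shut.
Start: joints at [1.173, 0.477, 0.022, 1.555, -0.011, 1.109, -0.083], TCP at [0.193, -0.647, 0.256] pointing down, gripper open.
Joint ranges: [-2.96, 2.96], [-0.34, 2.1], [-1.41, 1.46], [0.24, 2.44], [-1.37, 4.51], [0.17, 1.92], [-2.96, 2.96]. Speed limits (rad/s): [2.39, 2.39, 3.14, 3.14, 3.14, 3.14, 3.14].

### API

Orientations are given as a unit quaternion [w, x, y, z].
In Python, from station import * gives the robot as it stands.
- The arm moves only by the tool drive_tool, never from a script. Its argument "increments" is a list of rows, each an object of numbers: "claw": the finger opening in m, from 0 to 0.0854; "dx", "dy", "dz": the shift along the tool's x, y, z in m; "wx", "wy", "wz": the turn, a rotation vector about the tool's x, y, z in degrees. A call has 1 to 20 rows; each row shifts and turns the commanded pose from where the row before left it, along the tool's axes as they then stand; what a row does not reach is not made up. A row lasts 1/8 s, in which the tool goes at most 62.5 mm and 10.7 degrees, less where a joint would pass 70% of its speed; a pose out of reach is approached as far as the arm can. A call with a gripper value outside its range is refused whole. The fingers move at their own pace and stop on an object; "newtons" is the grip in N (left out, the last holds). Time passes only in rows, so rows that do not move let the fingers close. It gives the time, the measured TCP pose, the force, the opening and the grip force at its end, in the units of the state.
- get_obs(): the state, without advancing time (a new reading comes with each control period).
- read_camera(name): name is "side" or "top"; returns (picture, depth): 400x640x3 uint8, red, green, blue; 400x640 float32, m along the optical axis (not along the pixel's ray), 0 where there is no reading.
- calibration(name): a dict with "intrinsics" (3x3 intrinsics, pixels), "R" (3x3) and "t" (3): a world point X has camera coordinates R X + t. Camera axes: x right, y down, z forward; pixel columns grow to the right and rows downward; lengths in m; the calibration is good to about 2 mm. A picture is of the moment at which its call begins. calibration takes no time and is no camera call.
- hand_in(): hands the job in; it is judged then, once.
The state is a dict: "t": time; "q": joint angles; "joint_vel": joint speeds; "joint_torque": joint torques, N m; "eef_pos": TCP position; "tool_rot": TCP orientation; "contact_force": force on the tool from outside, world axes, zero at the start; "torque": the same for the moment, N m; "gripper_width": opening from 0.0 (shut) to 1.0 (fully open); "grasp_force": force on a finger pad.
Only numpy, scipy, OpenCV 4.12 (cv2) and the standard library are available. Lean on these libraries where they do the work, as an engineer would, in place of code of your own. Each camera call takes 0.05 s, during which the arm holds its last target. There are 200 camera calls.

### The job

Get the bench ready for soldering with three presses, in this order: switch on the outlet strip by pressing the raised end of its rocker fully down, then push in the round button on top of the fume extractor until it stays fully in, then press the long bar key on the soldering station all the way down and let it spring back. Press each thing where it stands: do not lift or shove the extractor, never press the small square key, and leave the spool, jar, screwdriver and cup where they are.

Things in the scene. Friction and masses are not known exactly. Their poses are not given: they have to be found in the camera images.
- strip: White outlet strip fixed to the bench, a 210 x 56 mm box 40 mm high; origin at the centre of its underside, x along its length. A grey rocker sits near its -x end in a 58 x 34 mm black frame whose top is 44 mm above the bench; three round outlets fill the rest. z up.
- rocker (a joint): Angle (rad) of the grey rocker: 0 = off, 0.4 = fully on. Two flat faces, each 24 x 22 mm, meet in a shallow V at the pivot, at (-65, 0, 46) mm in the strip's frame. Off: its -x half is level, its +x half slopes up 0.4 rad, outer end 9 mm above the pivot. Press that half down until level (46 mm above the bench, 2 mm above the frame). About 3 N at the outer end moves it; it stays where it is left.
- rocker_raised_end (a point): Point on the top of the rocker's raised (+x) half, 18 mm from the pivot and 6 mm short of the outer end; 53 mm above the bench when off, 46 mm when on.
- extractor: Grey fume extractor, 0.9 kg, a box 120 (x) x 150 (y) mm, 150 mm high, standing loose on the bench, to the left or the right, with round fan grilles on its -x and +x faces. Origin at the centre of its underside, z up. On its top: the round button at x = -30 mm, and a steel carrying handle along y at x = +35 mm, 110 mm long, rising 35 mm; it is not needed.
- fan_button (a joint): How far the extractor's round button is pushed in (m): 0 = out, 0.008 = fully in. It moves straight down under about 3 N and stays where it is left.
- fan_button_top (a point): Centre of the top of the extractor's round metal button, 28 mm across; 10 mm above the extractor's top (160 mm above the bench) when out, 2 mm above it when fully in.
- station: Grey soldering station fixed to the bench, a box 150 (x) x 130 (y) mm and 75 mm high with a flat black top panel. Origin at the centre of its underside, z up. It stands on the side where the extractor does not. Top panel: long bar key at (-40, 0) mm, small square key at (15, 40) mm, flat display window at (45, -15) mm.
- bar_key (a joint): How far the station's long bar key is pressed (m): 0 = up, 0.005 = fully down. Sprung: about 1.5 N starts it, 5 N holds it fully down, and it comes back up when let go.
- bar_key_top (a point): Centre of the top of the long bar key, 18 (x) x 46 (y) mm; 8 mm above the station's top (83 mm above the bench) when up, 3 mm above it when fully down.
- square_key (a joint): How far the station's small square key is pressed (m), sprung like the bar key; it must stay unpressed.
- square_key_top (a point): Centre of the top of the small square key, 14 x 14 mm, 8 mm above the station's top.
- spool: Loose solder spool, 60 mm across and 40 mm high, upright; origin at the centre of its underside. Stands beyond the strip.
- jar: Loose glass flux jar with a lid, 50 mm across, 45 mm high; origin at the centre of its underside.
- driver: Loose screwdriver lying on the bench, 150 mm long, along its own x; less than 35 mm high.
- cup: Loose white cup, 70 mm across, 80 mm high; origin at the centre of its underside. Stands beyond the strip.
Mind the look-alikes: they are no part of the job. Leave any brown look-alike of the station alone.

How it is judged:
On the way, in this order (a step that is already met when the one before it is completed fails the run):
1. the strip's rocker is pressed on (value of joint rocker above 0.34 rad), for 0.1 s.
2. the extractor's round button is pushed in (value of joint fan_button above 0.0065 m), for 0.1 s.
3. the station's long bar key is pressed down (value of joint bar_key above 0.0038 m), for 0.1 s.
4. the bar key has come back up (value of joint bar_key below 0.001 m), for 0.1 s.
At the end, for the whole second after the job is handed in: Rocker on (beyond 0.34 of 0.4 rad), round button in (beyond 6.5 of 8 mm), bar key back up (within 1 mm), square key unpressed, extractor upright, at rest and within 20 mm of where it stood, bystanders within 25 mm of where they were (value of joint rocker above 0.34 rad and value of joint fan_button above 0.0065 m and value of joint bar_key below 0.001 m and value of joint square_key below 0.0015 m and distance of extractor from where it was at the start of the episode below 0.02 m and angle between extractor's own z axis and vertical below 0.05 rad and linear speed of extractor below 0.02 m/s and distance of each of spool, jar, driver, cup from where it was at the start of the episode below 0.025 m); the robot touches nothing.
It fails at once if the extractor's button is pressed before the strip is on (value of joint fan_button above 0.003 m and value of joint rocker below 0.3 rad).
It fails at once if the bar key is pressed before the strip is on and the extractor's button is in (value of joint bar_key above 0.0025 m and (value of joint rocker below 0.3 rad or value of joint fan_button below 0.006 m)).
It fails at once if the small square key is pressed (value of joint square_key above 0.0025 m).
It fails at once if the extractor is lifted (12 mm), tipped (0.15 rad) or shoved (20 mm) (height (world z) of extractor above 0.012 m or angle between extractor's own z axis and vertical above 0.15 rad or distance of extractor from where it was at the start of the episode above 0.02 m).
It fails at once if the spool, jar, screwdriver or cup is moved by 25 mm (distance of any of spool, jar, driver, cup from where it was at the start of the episode above 0.025 m).
It also fails if it takes over 58 s, if anything falls off the work surface, if the arm or the gripper's body presses on something with over 40 N, if the wrist force passes 120 N, or if a joint passes its speed limit or range.

## Working session

There is one attempt and no reset: what is moved stays moved. The work goes in short steps, Python scripts to look and compute and a tool call to move; the robot and the scene stay as the last step left them, time stands still between calls to the robot, and variables do not carry over. Pictures are saved under pics/ and viewed, at most 10 in all, crops included, and the job is handed in when it is done.

Besides the shell and the picture viewer there is one more tool, called after ">>>" as name([rows], argument=value, ...), one row to a line, values as JSON. drive_tool: Moves the arm, as the interface text tells. Its arguments: {"type":"object","properties":{"increments":{"type":"array","items":{"type":"object","properties":{"claw":{"type":"number"},"dx":{"type":"number"},"dy":{"type":"number"},"dz":{"type":"number"},"wx":{"type":"number"},"wy":{"type":"number"},"wz":{"type":"number"}}}},"newtons":{"type":"number"}},"required":["increments"]}

```bash
mkdir -p pics
python3 - <<'E'
from station import *
import cv2,numpy as np
o=get_obs();print({k:np.round(v,3) for k,v in o.items()})
try: print(finger_overhang)
except Exception as e: print(e)
for n in("top","side"):
    p,d=read_camera(n);cv2.imwrite(f"pics/{n}0.png",p[:,:,::-1]);np.savez(f"{n}0.npz",p=p,d=d)
    print(n,calibration(n))
E
ls
```

```text
{'t': np.float64(0.0), 'q': array([ 1.173,  0.478,  0.022,  1.556, -0.011,  1.109, -0.083]), 'joint_vel': array([ 0.001, -0.   ,  0.001, -0.001, -0.001, -0.002,  0.001]), 'joint_torque': array([-0.0000e+00, -5.9644e+01,  1.6080e+00, -2.8119e+01,  1.2000e-02,
        9.0000e-03, -0.0000e+00]), 'eef_pos': array([ 0.193, -0.646,  0.255]), 'tool_rot': array([-0.001,  0.99 ,  0.144, -0.   ]), 'contact_force': array([-0.048,  0.062, -0.227]), 'torque': array([ 0.047, -0.01 , -0.033]), 'grasp_force': np.float64(0.0), 'gripper_width': np.float64(1.002)}
0.025
top {'intrinsics': array([[433.3235222 ,   0.        , 323.10018929],
       [  0.        , 433.3235222 , 199.05828338],
       [  0.        ,   0.        ,   1.        ]]), 'R': array([[ 0.02129089, -0.99955233, -0.02101989],
       [-0.98306214, -0.01710237, -0.18247282],
       [ 0.18203164,  0.02454886, -0.98298618]]), 't': array([-0.14973385,  0.59350595,  1.16470417])}
side {'intrinsics': array([[416.00941252,   0.        , 326.36798167],
       [  0.        , 416.00941252, 201.81522808],
       [  0.        ,   0.        ,   1.        ]]), 'R': array([[-0.99315536, -0.11566366,  0.01625854],
       [-0.0722298 ,  0.49879851, -0.86370302],
       [ 0.09178932, -0.85896564, -0.50373878]]), 't': array([0.56694869, 0.2070741 , 0.99795534])}
pics
side0.npz
top0.npz
```

View pics/top0.png

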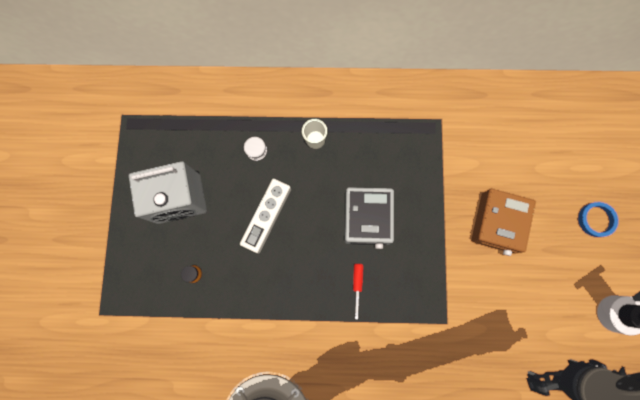

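View pics/side0.png

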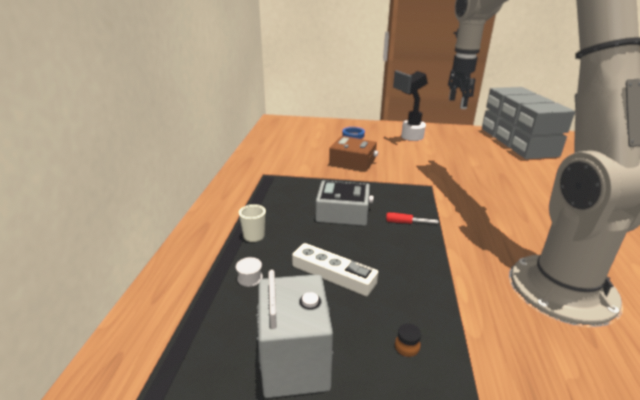

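The top view shows the strip at (265,215) with its rocker at (255,235), the extractor at (165,192) with its button at (160,199), and the grey station at (370,215). There are two candidates for the station, grey (370,215) and brown (505,220). The grey one fits: the description says grey, and the brown one is the look-alike. I'll confirm this in one crop.

```bash
cat > h.py <<'E'
from station import *
import numpy as np,cv2
def ray(n,u,v,z):
    c=calibration(n);K,R,t=c["intrinsics"],c["R"],c["t"]
    C=-R.T@t;d=R.T@np.linalg.solve(K,[u,v,1]);return C+d*(z-C[2])/d[2]
def dep(n,u,v,d):
    c=calibration(n);K,R,t=c["intrinsics"],c["R"],c["t"]
    return R.T@(np.linalg.solve(K,[u,v,1])*d-t)
E
python3 - <<'E'
from h import *
a=np.load("top0.npz");p,d=a["p"],a["d"]
s=cv2.resize(p[150:270,120:400],None,fx=2.8,fy=2.8,interpolation=cv2.INTER_CUBIC)
r=cv2.resize(p[215:260,230:280],None,fx=5,fy=5,interpolation=cv2.INTER_CUBIC)
s[0:0]=0
out=np.zeros((336+230,784,3),np.uint8);out[:s.shape[0],:]=s[:,:784]
out[340:340+225,:250]=r
b=cv2.resize(p[183:248,340:400],None,fx=3.4,fy=3.4,interpolation=cv2.INTER_CUBIC);out[340:340+b.shape[0],270:270+b.shape[1]]=b
e=cv2.resize(p[155:225,125:210],None,fx=3.1,fy=3.1,interpolation=cv2.INTER_CUBIC);out[340:340+e.shape[0],500:500+e.shape[1]]=e
cv2.imwrite("pics/crop.png",out[:,:,::-1])
for nm,u,v in [("button",160,199),("bar",370,228),("sq",355,208),("rocker",255,235)]:
    print(nm,dep("top",u,v,d[v,u]).round(3))
E
```

```text
button [0.569 0.279 0.162]
bar [ 0.514 -0.268  0.079]
sq [ 0.567 -0.226  0.084]
rocker [0.492 0.049 0.052]
```

View pics/crop.png

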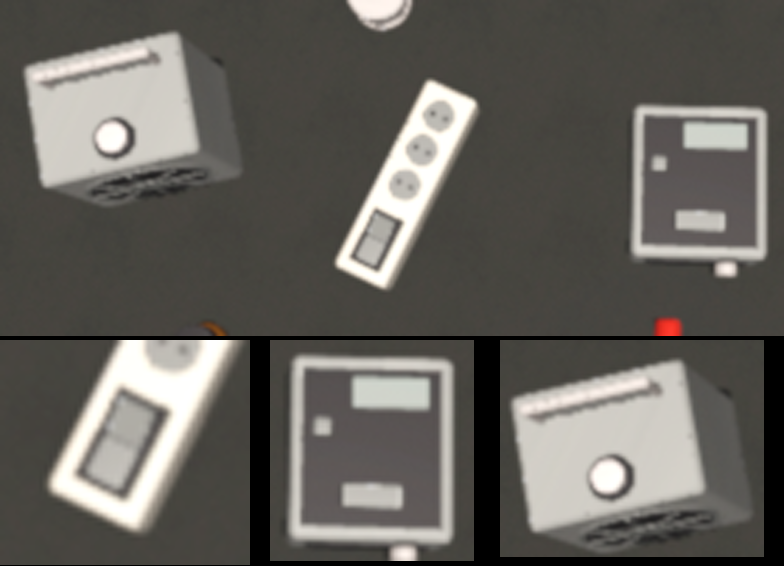

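The crop confirms it. The grey station has the long bar key at (370,228) on the robot side and the square key at (355,208). The raised rocker half is the outlet side, around (257,229). The button is at (160,199). Next I'll refine these by fitting box tops from depth.

Run:
```python
from h import *
V,U=np.mgrid[0:400,0:640]
def cloud(n):
    a=np.load(n+"0.npz");d=a["d"].astype(float);c=calibration(n);K,R,t=c["intrinsics"],c["R"],c["t"]
    P=np.stack([(U-K[0,2])/K[0,0]*d,(V-K[1,2])/K[1,1]*d,d],-1);return (P-t)@R,a["p"],d
for n in("top","side"):
    X,p,d=cloud(n)
    for nm,c,r,z0,z1,off,h in [("strip",(.54,.03),.14,.036,.06,None,.04),("ext",(.59,.27),.13,.143,.158,(-.03,0),.15),("station",(.55,-.27),.13,.066,.09,(-.04,0),.075)]:
        m=(d>0)&(X[...,2]>z0)&(X[...,2]<z1)&(np.hypot(X[...,0]-c[0],X[...,1]-c[1])<r)
        q=X[m];(cx,cy),(w,l),an=cv2.minAreaRect((q[:,:2]*1000).astype(np.float32))
        print(n,nm,"c",round(cx,1),round(cy,1),"size",round(w,1),round(l,1),"ang",round(an,2),"z",np.median(q[:,2]).round(4))
for nm,u,v,z in [("pivot",254.4,234.6,.046),("button",160.3,199.2,.160),("bar",370.1,228.3,.083),("sq",355.3,208.3,.083)]:
    print(nm,ray("top",u,v,z).round(4))
for nm,u,v,z in [("button",311,299,.160),("pivot",357,269,.046)]: print("side",nm,ray("side",u,v,z).round(4))
```

```text
top strip c 549.9 25.2 size 56.5 209.1 ang 65.94 z 0.0405
top ext c 598.2 287.9 size 120.6 150.4 ang 14.32 z 0.1499
top station c 551.4 -267.1 size 129.1 150.2 ang 89.71 z 0.0748
side strip c 550.9 26.5 size 59.5 210.9 ang 65.94 z 0.0423
side ext c 598.1 289.6 size 118.9 151.6 ang 14.6 z 0.1518
side station c 551.9 -266.0 size 133.5 149.6 ang 89.41 z 0.0772
pivot [0.4933 0.0517 0.046 ]
button [0.5688 0.2791 0.16  ]
bar [ 0.5127 -0.2676  0.083 ]
sq [ 0.5667 -0.2273  0.083 ]
side button [0.5674 0.2839 0.16  ]
side pivot [0.4932 0.0518 0.046 ]
```

>>> drive_tool([
  {"wz": 10.15, "claw": 0},
  {"wz": 10.15, "claw": 0},
  {"wz": 10.15, "claw": 0},
  {"wz": 10.15, "claw": 0},
  {"claw": 0},
  {"claw": 0},
], newtons=30)

```text
schema error: expected keys claw, dx, dy, dz, wx, wy, wz
```

```bash
cat >> h.py <<'E'
from scipy.spatial.transform import Rotation as Ro
def go(x,y,z):
    o=get_obs();w=o["tool_rot"];R=Ro.from_quat([w[1],w[2],w[3],w[0]]).as_matrix()
    print("t",o["t"].round(2),"tcp",o["eef_pos"].round(4),"xaxis",R[:,0].round(3),"zaxis",R[:,2].round(3),"F",o["contact_force"].round(2),"w",o["gripper_width"].round(3),"q7",o["q"][6].round(2))
    print("tool delta mm",(R.T@(np.array([x,y,z])-o["eef_pos"])*1000).round(1))
E
python3 -c "
from h import *
go(.33,-.43,.256);go(.509,.0445,.15)"
```

```text
Traceback (most recent call last):
  File "h.py", line 12, in go
    print("t",o["t"].round(2),"tcp",o["eef_pos"].round(4),"xaxis",R[:,0].round(3),"zaxis",R[:,2].round(3),"F",o["contact_force"].round(2),"w",o["gripper_width"].round(3),"q7",o["q"][6].round(2))
              ^^^^^^^^^^^^
AttributeError: 'float' object has no attribute 'round'
```

All seven keys are needed in every row.

>>> drive_tool([
  {"claw": 0, "dx": 0, "dy": 0, "dz": 0, "wx": 0, "wy": 0, "wz": 10.15},
  {"claw": 0, "dx": 0, "dy": 0, "dz": 0, "wx": 0, "wy": 0, "wz": 10.15},
  {"claw": 0, "dx": 0, "dy": 0, "dz": 0, "wx": 0, "wy": 0, "wz": 10.15},
  {"claw": 0, "dx": 0, "dy": 0, "dz": 0, "wx": 0, "wy": 0, "wz": 10.15},
  {"claw": 0, "dx": 0, "dy": 0, "dz": 0, "wx": 0, "wy": 0, "wz": 0},
  {"claw": 0, "dx": 0, "dy": 0, "dz": 0, "wx": 0, "wy": 0, "wz": 0},
], newtons=30)

```text
t: 0.85
eef_pos: [0.1929, -0.6467, 0.256]
tool_rot: [-0.0, 0.979, -0.206, -0.0]
contact_force: [-0.5, 0.2, -0.5]
gripper_width: 0.002
grasp_force: 0.0
```

```bash
sed -i 's/\([]a-z0-9"]*\)\.round(\([234]\))/\1.round(\2)/; s/o\["t"\].round(2)/round(float(o["t"]),2)/; s/o\["gripper_width"\].round(3)/o["gripper_width"]/' h.py
python3 -c "
from h import *
go(.33,-.43,.256);go(.509,.0445,.15)"
```

```text
t 0.85 tcp [ 0.1929 -0.6467  0.256 ] xaxis [ 0.915 -0.403 -0.   ] zaxis [-0.  0. -1.] F [-0.51  0.24 -0.54] w 0.001930276702914211 q7 -0.72
tool delta mm [ 3.800e+01 -2.536e+02  1.000e-01]
t 0.85 tcp [ 0.1929 -0.6467  0.256 ] xaxis [ 0.915 -0.403 -0.   ] zaxis [-0.  0. -1.] F [-0.51  0.24 -0.54] w 0.001930276702914211 q7 -0.72
tool delta mm [  10.4 -759.9  106.3]
```

>>> drive_tool([
  {"claw": 0, "dx": 25, "dy": 0, "dz": 0, "wx": 0, "wy": 0, "wz": 0},
])

```text
t: 0.98
eef_pos: [0.2435, -0.6731, 0.2568]
tool_rot: [0.0, 0.977, -0.211, -0.002]
contact_force: [-0.2, -1.6, 0.7]
gripper_width: 0.001
grasp_force: 0.0
```

I typed 25 where the unit is metres. The row was clamped to a 57 mm free-space shift at z 0.257, so nothing was touched. I'll continue in metres.

>>> drive_tool([
  {"claw": 0, "dx": 0, "dy": -0.03, "dz": 0, "wx": 0, "wy": 0, "wz": 0},
  {"claw": 0, "dx": 0, "dy": -0.05, "dz": 0, "wx": 0, "wy": 0, "wz": 0},
  {"claw": 0, "dx": 0, "dy": -0.05, "dz": 0, "wx": 0, "wy": 0, "wz": 0},
  {"claw": 0, "dx": 0, "dy": -0.05, "dz": 0, "wx": 0, "wy": 0, "wz": 0},
  {"claw": 0, "dx": 0, "dy": -0.05, "dz": 0, "wx": 0, "wy": 0, "wz": 0},
  {"claw": 0, "dx": 0, "dy": -0.05, "dz": 0, "wx": 0, "wy": 0, "wz": 0},
  {"claw": 0, "dx": 0, "dy": -0.05, "dz": 0, "wx": 0, "wy": 0, "wz": 0},
  {"claw": 0, "dx": 0, "dy": -0.05, "dz": 0, "wx": 0, "wy": 0, "wz": 0},
  {"claw": 0, "dx": 0, "dy": -0.05, "dz": 0, "wx": 0, "wy": 0, "wz": 0},
  {"claw": 0, "dx": 0, "dy": -0.05, "dz": 0, "wx": 0, "wy": 0, "wz": 0},
  {"claw": 0, "dx": 0, "dy": -0.05, "dz": 0, "wx": 0, "wy": 0, "wz": 0},
  {"claw": 0, "dx": 0, "dy": -0.05, "dz": 0, "wx": 0, "wy": 0, "wz": 0},
  {"claw": 0, "dx": 0, "dy": -0.05, "dz": 0, "wx": 0, "wy": 0, "wz": 0},
  {"claw": 0, "dx": 0, "dy": -0.05, "dz": 0, "wx": 0, "wy": 0, "wz": 0},
  {"claw": 0, "dx": 0, "dy": -0.05, "dz": 0, "wx": 0, "wy": 0, "wz": 0},
  {"claw": 0, "dx": 0, "dy": -0.03, "dz": 0, "wx": 0, "wy": 0, "wz": 0},
  {"claw": 0, "dx": 0, "dy": 0, "dz": 0, "wx": 0, "wy": 0, "wz": 0},
  {"claw": 0, "dx": 0, "dy": 0, "dz": 0, "wx": 0, "wy": 0, "wz": 0},
])

```text
t: 3.22
eef_pos: [0.5588, 0.0209, 0.2562]
tool_rot: [0.0, 0.978, -0.208, -0.0]
contact_force: [-0.4, -0.6, -0.6]
gripper_width: -0.001
grasp_force: 0.0
```

```bash
python3 -c "
from h import *
go(.509,.0445,.1)"
```

```text
t 3.23 tcp [0.5588 0.0209 0.2562] xaxis [ 0.914 -0.406 -0.   ] zaxis [-0.    -0.001 -1.   ] F [-0.44 -0.57 -0.6 ] w -0.0008334836473188311 q7 -2.2
tool delta mm [-55.   -1.5 156.2]
```

>>> drive_tool([
  {"claw": 0, "dx": -0.03, "dy": -0.0015, "dz": 0.04, "wx": 0, "wy": 0, "wz": 0},
  {"claw": 0, "dx": -0.025, "dy": 0, "dz": 0.04, "wx": 0, "wy": 0, "wz": 0},
  {"claw": 0, "dx": 0, "dy": 0, "dz": 0.04, "wx": 0, "wy": 0, "wz": 0},
  {"claw": 0, "dx": 0, "dy": 0, "dz": 0.035, "wx": 0, "wy": 0, "wz": 0},
  {"claw": 0, "dx": 0, "dy": 0, "dz": 0, "wx": 0, "wy": 0, "wz": 0},
  {"claw": 0, "dx": 0, "dy": 0, "dz": 0, "wx": 0, "wy": 0, "wz": 0},
])

```text
t: 3.98
eef_pos: [0.5102, 0.045, 0.1025]
tool_rot: [-0.0, 0.978, -0.208, 0.001]
contact_force: [0.1, 0.3, 0.5]
gripper_width: 0.001
grasp_force: 0.0
```

Run:
```python
from h import *
go(.509,.0445,.071)
p,d=read_camera("side");a=cv2.resize(p[220:310,280:400],None,fx=4,fy=4,interpolation=cv2.INTER_CUBIC)
cv2.imwrite("pics/near1.png",a[:,:,::-1])
```

```text
t 3.98 tcp [0.5102 0.045  0.1025] xaxis [ 0.913 -0.408  0.001] zaxis [ 0.001 -0.    -1.   ] F [0.08 0.32 0.53] w 0.0011695712058606151 q7 -2.32
tool delta mm [-0.9  0.9 31.5]
```

View pics/near1.png

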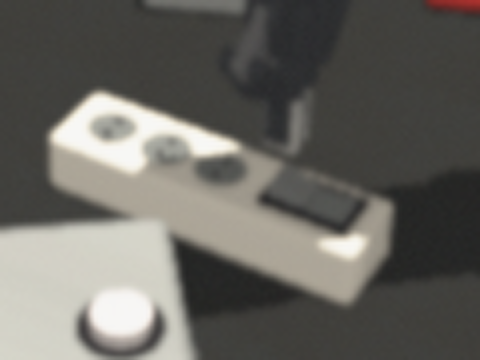

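The picture shows the shut fingertip at about (290,140), just above the outlet-side half of the rocker frame (centre about (300,190)). That matches the numbers, so I'll press in small steps.

>>> drive_tool([
  {"claw": 0, "dx": -0.001, "dy": 0.001, "dz": 0.012, "wx": 0, "wy": 0, "wz": 0},
  {"claw": 0, "dx": 0, "dy": 0, "dz": 0.008, "wx": 0, "wy": 0, "wz": 0},
  {"claw": 0, "dx": 0, "dy": 0, "dz": 0.003, "wx": 0, "wy": 0, "wz": 0},
  {"claw": 0, "dx": 0, "dy": 0, "dz": 0.003, "wx": 0, "wy": 0, "wz": 0},
  {"claw": 0, "dx": 0, "dy": 0, "dz": 0.002, "wx": 0, "wy": 0, "wz": 0},
  {"claw": 0, "dx": 0, "dy": 0, "dz": 0, "wx": 0, "wy": 0, "wz": 0},
])

```text
t: 4.78
eef_pos: [0.5083, 0.0454, 0.0733]
tool_rot: [-0.0, 0.978, -0.208, 0.0]
contact_force: [1.3, -0.0, 0.8]
gripper_width: 0.003
grasp_force: 0.9
```

>>> drive_tool([
  {"claw": 0, "dx": 0, "dy": 0, "dz": 0.002, "wx": 0, "wy": 0, "wz": 0},
  {"claw": 0, "dx": 0, "dy": 0, "dz": 0.001, "wx": 0, "wy": 0, "wz": 0},
  {"claw": 0, "dx": 0, "dy": 0, "dz": 0, "wx": 0, "wy": 0, "wz": 0},
  {"claw": 0, "dx": 0, "dy": 0, "dz": 0, "wx": 0, "wy": 0, "wz": 0},
])

```text
t: 5.28
eef_pos: [0.5084, 0.0454, 0.071]
tool_rot: [-0.0, 0.978, -0.208, 0.0]
contact_force: [-0.5, -1.8, 11.2]
gripper_width: 0.001
grasp_force: 5.3
```

The force rose to 11 N with the tip at 46 mm, which is exactly the on height, so the rocker has bottomed. I'll lift and move over the extractor.

>>> drive_tool([
  {"claw": 0, "dx": 0, "dy": 0, "dz": -0.03, "wx": 0, "wy": 0, "wz": 0},
  {"claw": 0, "dx": 0, "dy": 0, "dz": -0.05, "wx": 0, "wy": 0, "wz": 0},
  {"claw": 0, "dx": 0, "dy": 0, "dz": -0.05, "wx": 0, "wy": 0, "wz": 0},
  {"claw": 0, "dx": 0, "dy": 0, "dz": -0.05, "wx": 0, "wy": 0, "wz": 0},
  {"claw": 0, "dx": -0.01, "dy": -0.04, "dz": 0, "wx": 0, "wy": 0, "wz": 0},
  {"claw": 0, "dx": -0.01, "dy": -0.05, "dz": 0, "wx": 0, "wy": 0, "wz": 0},
  {"claw": 0, "dx": -0.01, "dy": -0.05, "dz": 0, "wx": 0, "wy": 0, "wz": 0},
  {"claw": 0, "dx": -0.01, "dy": -0.05, "dz": 0, "wx": 0, "wy": 0, "wz": 0},
  {"claw": 0, "dx": 0, "dy": -0.05, "dz": 0, "wx": 0, "wy": 0, "wz": 0},
  {"claw": 0, "dx": 0, "dy": 0, "dz": 0, "wx": 0, "wy": 0, "wz": -10},
  {"claw": 0, "dx": 0, "dy": 0, "dz": 0, "wx": 0, "wy": 0, "wz": -10},
  {"claw": 0, "dx": 0, "dy": 0, "dz": 0, "wx": 0, "wy": 0, "wz": 0},
  {"claw": 0, "dx": 0, "dy": 0, "dz": 0, "wx": 0, "wy": 0, "wz": 0},
])

```text
t: 6.9
eef_pos: [0.5687, 0.2806, 0.2498]
tool_rot: [0.0, 0.999, -0.037, -0.001]
contact_force: [-0.1, 0.0, -0.1]
gripper_width: -0.003
grasp_force: 0.0
```

Run:
```python
from h import *
go(.5687,.2805,.2)
p,d=read_camera("side");a=cv2.resize(p[240:300,270:400],None,fx=5,fy=5,interpolation=cv2.INTER_CUBIC)
q,e=read_camera("top");b=cv2.resize(q[210:260,225:285],None,fx=5,fy=5,interpolation=cv2.INTER_CUBIC)
o=np.zeros((560,660,3),np.uint8);o[:300,:650]=a;o[305:555,:300]=b
cv2.imwrite("pics/near2.png",o[:,:,::-1])
```

```text
t 6.9 tcp [0.5687 0.2806 0.2498] xaxis [ 0.997 -0.073 -0.001] zaxis [-0.001 -0.    -1.   ] F [-0.14  0.03 -0.12] w -0.0029581614256640716 q7 -2.34
tool delta mm [ 0.1  0.1 49.8]
```

View pics/near2.png

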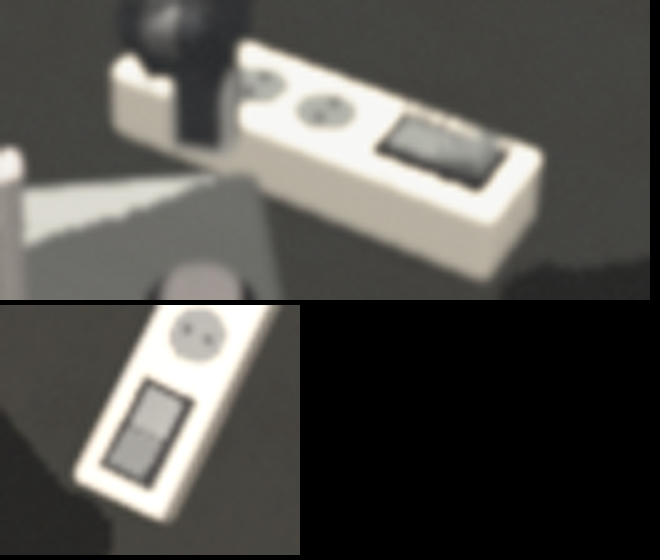

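The shading of the two rocker halves has flipped and the -x end is now raised (side crop (490,145)), so the strip is on. The tool is centred over the button, so I'll press it.

>>> drive_tool([
  {"claw": 0, "dx": 0, "dy": 0, "dz": 0.03, "wx": 0, "wy": 0, "wz": 0},
  {"claw": 0, "dx": 0, "dy": 0, "dz": 0.02, "wx": 0, "wy": 0, "wz": 0},
  {"claw": 0, "dx": 0, "dy": 0, "dz": 0.01, "wx": 0, "wy": 0, "wz": 0},
  {"claw": 0, "dx": 0, "dy": 0, "dz": 0.003, "wx": 0, "wy": 0, "wz": 0},
  {"claw": 0, "dx": 0, "dy": 0, "dz": 0.003, "wx": 0, "wy": 0, "wz": 0},
  {"claw": 0, "dx": 0, "dy": 0, "dz": 0.003, "wx": 0, "wy": 0, "wz": 0},
  {"claw": 0, "dx": 0, "dy": 0, "dz": 0.002, "wx": 0, "wy": 0, "wz": 0},
  {"claw": 0, "dx": 0, "dy": 0, "dz": 0, "wx": 0, "wy": 0, "wz": 0},
  {"claw": 0, "dx": 0, "dy": 0, "dz": 0, "wx": 0, "wy": 0, "wz": 0},
])

```text
t: 8.12
eef_pos: [0.5696, 0.2811, 0.1796]
tool_rot: [-0.0, 0.999, -0.035, 0.0]
contact_force: [0.7, 0.7, 2.3]
gripper_width: -0.002
grasp_force: 1.1
```

>>> drive_tool([
  {"claw": 0, "dx": 0, "dy": 0, "dz": 0.002, "wx": 0, "wy": 0, "wz": 0},
  {"claw": 0, "dx": 0, "dy": 0, "dz": 0.001, "wx": 0, "wy": 0, "wz": 0},
  {"claw": 0, "dx": 0, "dy": 0, "dz": 0, "wx": 0, "wy": 0, "wz": 0},
  {"claw": 0, "dx": 0, "dy": 0, "dz": 0, "wx": 0, "wy": 0, "wz": 0},
])

```text
t: 8.62
eef_pos: [0.5696, 0.2811, 0.1771]
tool_rot: [-0.0, 0.999, -0.035, 0.001]
contact_force: [0.1, -0.8, 6.4]
gripper_width: -0.001
grasp_force: 3.4
```

>>> drive_tool([
  {"claw": 0, "dx": 0, "dy": 0, "dz": 0.001, "wx": 0, "wy": 0, "wz": 0},
  {"claw": 0, "dx": 0, "dy": 0, "dz": 0, "wx": 0, "wy": 0, "wz": 0},
])

```text
t: 8.88
eef_pos: [0.5696, 0.2811, 0.1771]
tool_rot: [-0.0, 0.999, -0.035, 0.001]
contact_force: [-2.5, -1.6, 12.2]
gripper_width: -0.001
grasp_force: 6.5
```

The stop is reached: no travel on the last row and 12 N. Next I'll lift and go over to the station.

>>> drive_tool([
  {"claw": 0, "dx": 0, "dy": 0, "dz": -0.02, "wx": 0, "wy": 0, "wz": 0},
  {"claw": 0, "dx": 0, "dy": 0, "dz": -0.035, "wx": 0, "wy": 0, "wz": 0},
  {"claw": 0, "dx": 0, "dy": 0, "dz": -0.02, "wx": 0, "wy": 0, "wz": 0},
  {"claw": 0, "dx": 0, "dy": 0.03, "dz": 0, "wx": 0, "wy": 0, "wz": 0},
  {"claw": 0, "dx": 0, "dy": 0.05, "dz": 0, "wx": 0, "wy": 0, "wz": 0},
  {"claw": 0, "dx": 0, "dy": 0.05, "dz": 0, "wx": 0, "wy": 0, "wz": 0},
  {"claw": 0, "dx": 0, "dy": 0.05, "dz": 0, "wx": 0, "wy": 0, "wz": 0},
  {"claw": 0, "dx": 0, "dy": 0.05, "dz": 0, "wx": 0, "wy": 0, "wz": 0},
  {"claw": 0, "dx": 0, "dy": 0.05, "dz": 0, "wx": 0, "wy": 0, "wz": 0},
  {"claw": 0, "dx": 0, "dy": 0.05, "dz": 0, "wx": 0, "wy": 0, "wz": 0},
  {"claw": 0, "dx": 0, "dy": 0.05, "dz": 0, "wx": 0, "wy": 0, "wz": 0},
  {"claw": 0, "dx": 0, "dy": 0.05, "dz": 0, "wx": 0, "wy": 0, "wz": 0},
  {"claw": 0, "dx": 0, "dy": 0.05, "dz": 0, "wx": 0, "wy": 0, "wz": 0},
  {"claw": 0, "dx": -0.01, "dy": 0.05, "dz": 0, "wx": 0, "wy": 0, "wz": 0},
  {"claw": 0, "dx": -0.008, "dy": 0.02, "dz": 0, "wx": 0, "wy": 0, "wz": 0},
  {"claw": 0, "dx": 0, "dy": 0, "dz": 0, "wx": 0, "wy": 0, "wz": 0},
  {"claw": 0, "dx": 0, "dy": 0, "dz": 0, "wx": 0, "wy": 0, "wz": 0},
])

```text
t: 11.0
eef_pos: [0.5135, -0.265, 0.2503]
tool_rot: [-0.0, 0.999, -0.034, 0.0]
contact_force: [0.7, -0.1, 0.5]
gripper_width: 0.003
grasp_force: 0.0
```

Run:
```python
from h import *
go(.512,-.267,.13)
p,d=read_camera("side");np.savez("side1.npz",p=p,d=d)
q,e=read_camera("top")
a=cv2.resize(p[260:330,250:340],None,fx=4,fy=4,interpolation=cv2.INTER_CUBIC)
b=cv2.resize(q[155:225,125:210],None,fx=4,fy=4,interpolation=cv2.INTER_CUBIC)
c=cv2.resize(p[170:230,300:390],None,fx=4,fy=4,interpolation=cv2.INTER_CUBIC)
o=np.zeros((530,720,3),np.uint8);o[:280,:360]=a;o[:280,370:710]=b;o[285:525,:360]=c
cv2.imwrite("pics/near3.png",o[:,:,::-1])
for u,v in[(160,199),(160,200),(161,201)]: print(dep("top",u,v,e[v,u]).round(4))
```

```text
t 11.0 tcp [ 0.5135 -0.265   0.2503] xaxis [ 0.998 -0.068  0.   ] zaxis [ 0.     0.001 -1.   ] F [ 0.72 -0.11  0.52] w 0.0031676030968843245 q7 -1.32
tool delta mm [ -1.3   2.2 120.3]
[0.57   0.2815 0.1563]
[0.5682 0.2833 0.1513]
[0.5654 0.2798 0.1529]
```

View pics/near3.png

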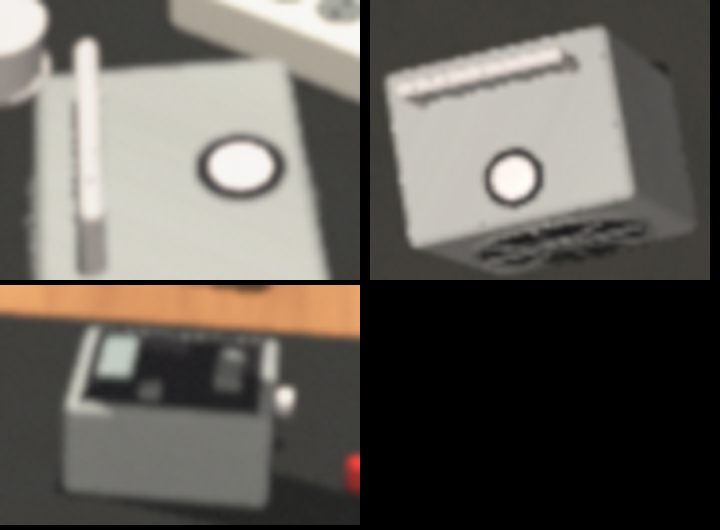

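The button now sits nearly flush with a dark ring around it, at (160,200) in the top view and about 0.152 m by depth. The extractor hasn't moved. Now the bar key.

>>> drive_tool([
  {"claw": 0, "dx": -0.001, "dy": 0.002, "dz": 0.04, "wx": 0, "wy": 0, "wz": 0},
  {"claw": 0, "dx": 0, "dy": 0, "dz": 0.05, "wx": 0, "wy": 0, "wz": 0},
  {"claw": 0, "dx": 0, "dy": 0, "dz": 0.035, "wx": 0, "wy": 0, "wz": 0},
  {"claw": 0, "dx": 0, "dy": 0, "dz": 0.013, "wx": 0, "wy": 0, "wz": 0},
  {"claw": 0, "dx": 0, "dy": 0, "dz": 0.003, "wx": 0, "wy": 0, "wz": 0},
  {"claw": 0, "dx": 0, "dy": 0, "dz": 0.003, "wx": 0, "wy": 0, "wz": 0},
  {"claw": 0, "dx": 0, "dy": 0, "dz": 0.002, "wx": 0, "wy": 0, "wz": 0},
  {"claw": 0, "dx": 0, "dy": 0, "dz": 0.001, "wx": 0, "wy": 0, "wz": 0},
  {"claw": 0, "dx": 0, "dy": 0, "dz": 0, "wx": 0, "wy": 0, "wz": 0},
  {"claw": 0, "dx": 0, "dy": 0, "dz": 0, "wx": 0, "wy": 0, "wz": 0},
])

```text
t: 12.35
eef_pos: [0.5129, -0.2687, 0.104]
tool_rot: [0.0, 0.999, -0.035, 0.001]
contact_force: [3.0, 1.6, 5.3]
gripper_width: -0.006
grasp_force: 2.1
```

>>> drive_tool([
  {"claw": 0, "dx": 0, "dy": 0, "dz": 0.001, "wx": 0, "wy": 0, "wz": 0},
  {"claw": 0, "dx": 0, "dy": 0, "dz": 0.001, "wx": 0, "wy": 0, "wz": 0},
  {"claw": 0, "dx": 0, "dy": 0, "dz": 0, "wx": 0, "wy": 0, "wz": 0},
  {"claw": 0, "dx": 0, "dy": 0, "dz": 0, "wx": 0, "wy": 0, "wz": 0},
])

```text
t: 12.85
eef_pos: [0.5129, -0.2687, 0.1029]
tool_rot: [0.0, 0.999, -0.035, 0.001]
contact_force: [0.2, 2.4, 15.6]
gripper_width: 0.002
grasp_force: 7.6
```

The key has bottomed: 15.6 N with the tip at 78 mm. I'll lift off, let it spring back, and check.

>>> drive_tool([
  {"claw": 0, "dx": 0, "dy": 0, "dz": -0.02, "wx": 0, "wy": 0, "wz": 0},
  {"claw": 0, "dx": 0, "dy": 0, "dz": -0.05, "wx": 0, "wy": 0, "wz": 0},
  {"claw": 0, "dx": 0, "dy": 0, "dz": -0.05, "wx": 0, "wy": 0, "wz": 0},
  {"claw": 0, "dx": 0, "dy": 0, "dz": -0.03, "wx": 0, "wy": 0, "wz": 0},
  {"claw": 0, "dx": 0, "dy": 0, "dz": 0, "wx": 0, "wy": 0, "wz": 0},
  {"claw": 0, "dx": 0, "dy": 0, "dz": 0, "wx": 0, "wy": 0, "wz": 0},
  {"claw": 0, "dx": 0, "dy": 0, "dz": 0, "wx": 0, "wy": 0, "wz": 0},
  {"claw": 0, "dx": 0, "dy": 0, "dz": 0, "wx": 0, "wy": 0, "wz": 0},
])

```text
t: 13.85
eef_pos: [0.5112, -0.2684, 0.2501]
tool_rot: [-0.0, 0.999, -0.035, -0.001]
contact_force: [0.6, -0.2, 0.8]
gripper_width: -0.004
grasp_force: 0.0
```

Run:
```python
from h import *
p,d=read_camera("side");cv2.imwrite("pics/end.png",p[:,:,::-1])
```

```text
(no output)
```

View pics/end.png

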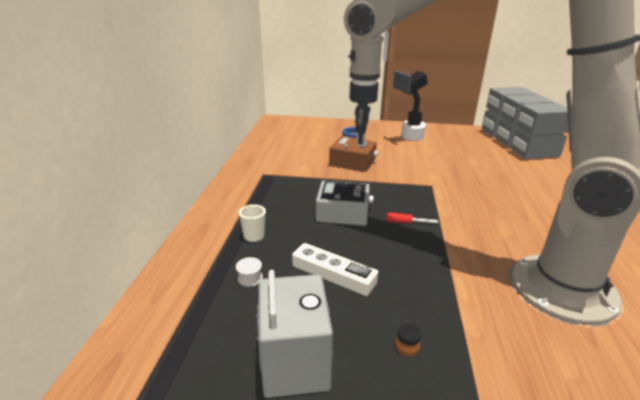

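The gripper is clear of everything. The rocker (357,269) is on, the button (311,301) is in, and the spool, jar, screwdriver, cup and extractor are where they were.

```bash
python3 -c "
from station import *
print(hand_in())"
```

```text
the job is handed in; nothing more can be done
None
```

I made the three presses in order (rocker on, fan button in, bar key pressed and released) and handed the job in at about 14 s; the hand-in returned no verdict. Each press reached its stop by force and height, but I did not measure the bar key's return after lifting off.

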